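# Lock the mill cup onto the grinder base

## Task

Get the spice grinder ready: pick up the mill cup by its finger bar, set it into the ring on the grinder base so that its two lugs drop into the slots (feel lightly for them, since the ring may stand turned), press it down against the spring, twist it clockwise to its stop and let it rise into its notches, so that it stays locked and upright by itself. Be gentle with the grinder, with no more than 60 N anywhere in pressing and twisting, and leave everything else on the table where it is.

Things in the scene. Friction and masses are not known exactly. Their poses are not given: they have to be found in the camera images.
- cup_grip (a point): Mill cup (loose, upright, 110-220 g): steel cylinder 48 wide, 50 high, with a black finger bar on top, 44 long, 14 thick, 36 high (86 in all). Point: on the axis, in the bar, 72 above the underside, 22 above the cylinder's flat top, 14 below the bar's top. z up, x along the bar: grip across y. Half a turn makes no difference.
- cup: Same mill cup; origin at the centre of its underside, axes as cup_grip. Two square lugs stand out at +x and -x, in line with the bar: 9 wide, 12 to 19 above the underside, reaching 33.5 from the axis. The round foot below them has a 2 mm chamfer.
- base_top (a point): Centre of the upper face of the aluminium ring on the grinder base, 120 above the table; z up, x = the housing's front-to-back line. The ring is 96 wide with a round bore of 51 for the cup's foot. Two opposite slots, 14 wide, reaching 36.5 from the axis, let the lugs down. Once locked, cup_grip is 48 above this point; lugs resting on the ring's face, 60; sitting loose in the slots, 58.
- base: Grinder base, fixed: black motor housing 132 wide at the foot, steel panel at -x, carrying ring and plate; origin under its centre, axes as base_top. The ring, stiff to turn, stands as left: its slots (and two outer tabs in line with them) lie anywhere within 0.3 rad either way of x. Not measured: see it, or feel for it by turning the cup lightly, lugs on the ring, until they drop in.
- base_channel (a point): On the ring's axis, 23 below base_top: height of the rigid floor for the lugs' undersides. The rim is 10 thick: with undersides 17 to 23 below base_top (cup_grip 43 to 37 above it) the lugs pass under it, clockwise only from above (negative about z), to an end stop 0.85 to 0.95 rad past the slots. Let up there, they rise 5 into notches under the rim.
- base_plate (a point): Centre of the top of the sprung plate in the bore as it stands unloaded, 14 below base_top (fixed point). The plate meets the cup's underside when the lugs are 2 below the ring's face; it pushes up with about 3 N there and 0.45 N more per mm, about 10 N with the lugs 18 deep.
- jar: Bystander, loose: amber glass jar with a flat steel lid, diameter 52, height 90, without lugs or finger bar, sizes in mm; origin at the centre of its underside.
- tumbler: Bystander, loose: open steel tumbler, diameter 60, height 75 mm; origin at the centre of its underside.
- mug: Bystander, loose: white mug, diameter 80, height 90 mm; origin at the centre of its underside.
- pepper: Bystander, loose: turned wooden pepper mill, diameter 56, height 158 mm; origin at the centre of its underside.
- spoon: Bystander, loose: wooden spoon, length 200, lying flat; origin under its middle, in mm.
Mind the look-alikes: they are no part of the job. Leave any purple look-alike of the cup alone.

How it is judged:
By the outcome, as a careful person would: the job done as asked, in the order asked, and still so for the second after the job is handed in, with the robot touching nothing.
It also fails if it takes over 64 s, if anything falls off the work surface, if the arm or the gripper's body presses on something with over 40 N, if the wrist force passes 120 N, or if a joint passes its speed limit or range.

## Robot

A 6-joint arm with a two-finger parallel gripper is mounted at the origin on the work surface. World frame = base frame: x ahead of the robot, y to its left, z up, the work surface at z = 0. Lengths are in m, angles in rad, forces in N, time in s.
With the tool pointing down it reaches from about 0.25 to 0.775 m from the base axis. Payload 4 kg.
Tool frame: the origin (TCP) lies midway between the tips of the shut fingers; the grasp point (between the pads) lies 19 mm behind it; z points along the fingers, y is the line along which they close (so a half turn about z gives the same grasp; the last joint's range is limited). The gripper opens to 85 mm and grips with 20 to 120 N. Pads are 22 mm wide; open, the fingers measure 114 mm over their backs; the gripper's body (76 mm by 85 mm) begins 54 mm behind the grasp point. The pads swing forward as they close: fully open they stand 13 mm farther back than shut.
Start: joints at [-1.363, 0.087, 1.371, -0, 1.684, -0.103], TCP at [0.168, -0.524, 0.231] pointing down, gripper open.
Joint ranges: [-3.1, 3.1], [-0.76, 2.03], [0.27, 2.55], [-1.08, 4.22], [0.17, 2.65], [-2.57, 2.57]. Speed limits (rad/s): [2.79, 2.79, 3.14, 3.14, 3.14, 3.14].

## Interface

Orientations are given as [roll, pitch, yaw] about the fixed x, y, z axes, in that order (R = Rz(yaw) Ry(pitch) Rx(roll)).
In Python, from station import ctrl, eyes gives the robot as it stands. The module is installed in compiled form; this text tells all that it offers.
- The arm moves only by the shell command python3 -m inch 'ROWS' [FORCE]. ROWS is JSON, a list of rows, each an object with "offset": the shift along the tool's x, y, z in m, a list of three; "rot": the turn, a rotation vector about the tool's x, y, z in rad, a list of three; "hand": the finger opening in m, from 0 to 0.0854. A call has 1 to 10 rows; each row shifts and turns the commanded pose from where the row before left it, along the tool's axes as they then stand; what a row does not reach is not made up. A row lasts 1/12 s, in which the tool goes at most 41.7 mm and 7.16 degrees, less where a joint would pass 70% of its speed; a pose out of reach is approached as far as the arm can. A call is refused whole if a number of a shift passes 0.0417 or a number of a turn 0.125, either way. A call with a gripper value outside its range is refused whole. The fingers move at their own pace and stop on an object; FORCE is the grip in N (left out, the last holds). Time passes only in rows, so rows that do not move let the fingers close. It gives the time, the measured TCP pose, the force, the opening and the grip force at its end, in the units of the state.
- ctrl.get_state(): the state, without advancing time (a new reading comes with each control period).
- eyes.grab_frame(name): name is "scene" or "top" or "wrist"; returns the picture (480x640x3 uint8, red, green, blue); there is no depth.
- eyes.camera_model(name): a dict with "intrinsics" (3x3 intrinsics, pixels), "dist" ([k1, k2, p1, p2, k3] as OpenCV has them; the pictures are not rectified), "R" (3x3) and "t" (3): a world point X has camera coordinates R X + t. Camera axes: x right, y down, z forward; pixel columns grow to the right and rows downward; lengths in m; the calibration is good to about 2 mm. A picture is of the moment at which its call begins: read the wrist's pose just before it. camera_model takes no time and is no camera call; for the wrist camera it gives the pose at the moment of the call.
- ctrl.job_done(): hands the job in; it is judged then, once.
Trained networks look in the newest picture that a camera, given by its name, has taken for a name from the list of things; names that differ only in an ending like _2 or _b are one class to them, and where a whole thing is asked for, a point or a joint stands for the part that bears it (a point fixed in the world has none). Each returns a list of dicts, best first, with "confidence" (0 to 1); they miss things now and then, are a little off and sometimes report something else, mostly with a low value. They report only what shows in the picture. A call takes as long as a camera call. They do not tell look-alikes from the thing itself.
- eyes.look_for(camera, query): "location" ([x, y, z] in m, in the coordinates of the camera as it stood for that picture, good to about 4 mm: the middle of the surface that is visible of it).
- eyes.outline_of(camera, query): "region" (480x640 bool, what is visible of it).
The state is a dict: "t": time; "joint_pos": joint angles; "qvel": joint speeds; "tau": joint torques, N m; "tcp_pos": TCP position; "eef_rot": TCP orientation; "force": force on the tool from outside, world axes, zero at the start; "ft_torque": the same for the moment, N m; "opening": finger opening in m; "gripper_force": force on a finger pad.
Only numpy, scipy, OpenCV 4.12 (cv2) and the standard library are available. Lean on these libraries where they do the work, as an engineer would, in place of code of your own. Each camera call takes 0.05 s, during which the arm holds its last target. There are 200 camera calls.

## Working session

There is one attempt and no reset: what is moved stays moved. The work goes in short steps, Python scripts to look and compute and a shell command to move; the robot and the scene stay as the last step left them, time stands still between calls to the robot, and variables do not carry over. Pictures are saved under pics/ and viewed, at most 10 in all, crops included, and the job is handed in when it is done.

```bash
mkdir -p pics
cat > h.py <<'E'
import numpy as np, cv2
from station import ctrl, eyes
def save(im,n): cv2.imwrite('pics/'+n, cv2.cvtColor(im,cv2.COLOR_RGB2BGR))
def pix2plane(m,uv,z):
    K=np.array(m['intrinsics']);R=np.array(m['R']);t=np.array(m['t'])
    n=cv2.undistortPoints(np.array(uv,float).reshape(-1,1,2),K,np.array(m['dist'])).reshape(-1,2)
    d=np.c_[n,np.ones(len(n))]@R; c=-R.T@t
    return c+d*((z-c[2])/d[:,2])[:,None]
def toworld(m,p): return np.array(m['R']).T@(np.array(p)-np.array(m['t']))
def proj(m,X):
    R=np.array(m['R'],float);t=np.array(m['t'],float)
    return cv2.projectPoints(np.array(X,float).reshape(-1,1,3),cv2.Rodrigues(R)[0],t,np.array(m['intrinsics'],float),np.array(m['dist'],float))[0].reshape(-1,2)
E
python3 - <<'E'
from h import *
s=ctrl.get_state(); print({k:np.round(v,3) for k,v in s.items()})
for c in ['scene','top']:
    im=eyes.grab_frame(c); save(im,c+'0.png'); m=eyes.camera_model(c)
    print(c,'cam at',np.round(-np.array(m['R']).T@np.array(m['t']),3))
    for q in ['cup','cup_grip','base','base_top','jar','tumbler']:
        for d in eyes.look_for(c,q)[:3]:
            w=toworld(m,d['location']); print(q,round(d['confidence'],2),np.round(w,3),np.round(proj(m,w),0))
E
```

```text
{'t': np.float64(0.0), 'joint_pos': array([-1.363,  0.088,  1.372,  0.   ,  1.684, -0.103]), 'qvel': array([ 0.001, -0.002, -0.001, -0.   ,  0.001, -0.   ]), 'tau': array([ 0.0000e+00, -3.5187e+01, -3.1327e+01, -0.0000e+00,  1.1000e-02,
        0.0000e+00]), 'tcp_pos': array([ 0.168, -0.523,  0.23 ]), 'eef_rot': array([-3.139, -0.   ,  0.311]), 'force': array([ 0.448, -0.254, -0.232]), 'ft_torque': array([ 0.045, -0.027,  0.016]), 'gripper_force': np.float64(0.0), 'opening': np.float64(0.086)}
scene cam at [1.33  0.269 0.777]
cup 0.89 [ 0.477 -0.025  0.05 ] [[326. 220.]]
cup 0.84 [0.47  0.085 0.052] [[368. 227.]]
cup 0.7 [0.362 0.082 0.053] [[378. 202.]]
cup_grip 0.97 [0.469 0.086 0.054] [[369. 226.]]
cup_grip 0.93 [ 0.478 -0.022  0.05 ] [[327. 221.]]
cup_grip 0.86 [0.356 0.079 0.05 ] [[377. 202.]]
base 0.98 [ 0.613 -0.149  0.081] [[258. 233.]]
base_top 0.81 [ 0.614 -0.148  0.084] [[258. 232.]]
base_top 0.38 [0.471 0.086 0.053] [[369. 227.]]
jar 0.81 [0.656 0.078 0.066] [[343. 273.]]
tumbler 0.92 [0.606 0.2   0.05 ] [[402. 276.]]
tumbler 0.62 [0.4   0.405 0.012] [[497. 251.]]
top cam at [ 0.318 -0.012  1.333]
cup 0.94 [0.469 0.185 0.05 ] [[233. 274.]]
cup 0.65 [0.353 0.07  0.049] [[280. 321.]]
cup 0.61 [ 0.456 -0.03   0.049] [[321. 278.]]
cup_grip 0.86 [0.469 0.187 0.049] [[232. 274.]]
cup_grip 0.78 [ 0.46  -0.022  0.05 ] [[317. 276.]]
cup_grip 0.76 [0.351 0.074 0.051] [[278. 322.]]
base 0.73 [ 0.57  -0.153  0.109] [[372. 227.]]
jar 0.83 [0.623 0.075 0.083] [[277. 209.]]
tumbler 0.96 [0.602 0.21  0.041] [[225. 222.]]
tumbler 0.35 [ 0.564 -0.158  0.107] [[374. 229.]]
```

View pics/top0.png

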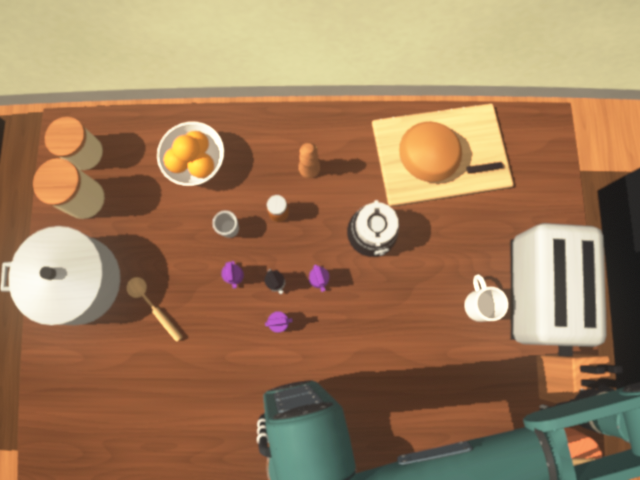

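View pics/scene0.png

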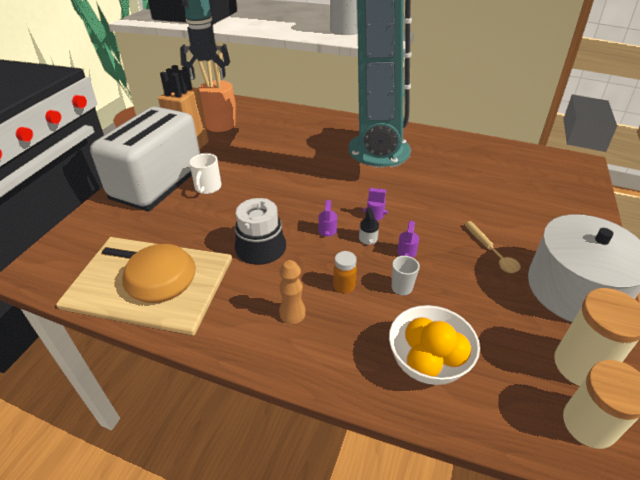

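Top view candidates: purple cups at (232,274), (319,277) and (278,321), and a steel cup with a black bar at (276,281). I also considered the jar at (277,208) and the tumbler at (225,223). By the description I choose the steel and black one at (276,281), and the base is at (376,228). One close crop to check.

Run:
```python
from h import *
a=cv2.imread('pics/top0.png'); b=cv2.imread('pics/scene0.png')
A=cv2.resize(a[255:305,245:311],(396,300),interpolation=cv2.INTER_CUBIC)
B=cv2.resize(a[195:260,335:421],(397,300),interpolation=cv2.INTER_CUBIC)
C=cv2.resize(b[195:255,330:409],(396,300),interpolation=cv2.INTER_CUBIC)
D=cv2.resize(b[190:265,215:314],(397,300),interpolation=cv2.INTER_CUBIC)
cv2.imwrite('pics/crop1.png',np.vstack([np.hstack([A,B]),np.hstack([C,D])]))
m=eyes.camera_model('top')
print(pix2plane(m,[(276,279)],0.07),pix2plane(m,[(377,224)],0.12))
```

```text
[[0.45244519 0.0777493  0.07      ]] [[ 0.5744503  -0.16481203  0.12      ]]
```

View pics/crop1.png

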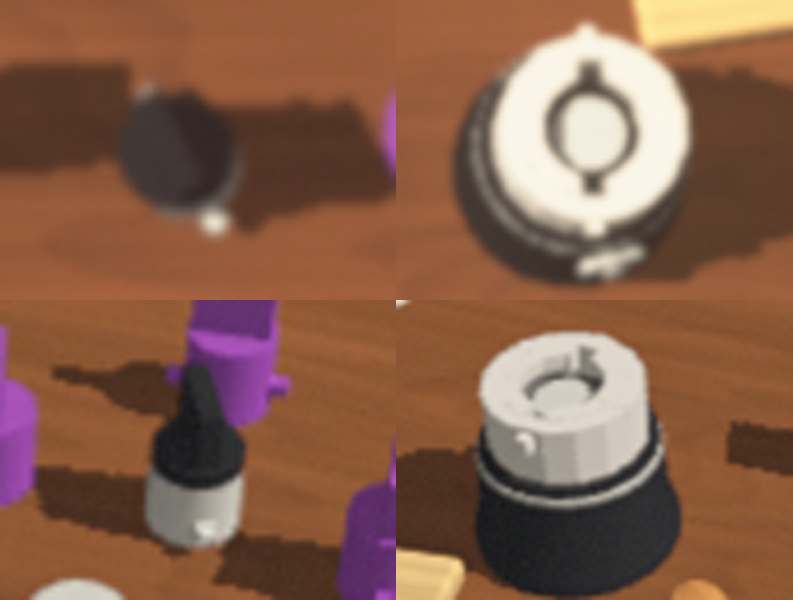

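The crop confirms it: steel cylinder with a black bar and white lugs. The lugs are at about (269.5,270) and (281,292), so the bar yaw is about 0.47. The ring's slots are at (377,210) and (377.5,235), so the slot yaw is about 0.03. The ring centre is near (377,223). I'm moving above the cup.

```bash
python3 -m inch '[{"offset":[0.0284,-0.0303,0]},{"offset":[0.0284,-0.0303,0]},{"offset":[0.0284,-0.0303,0]},{"offset":[0.0284,-0.0303,0]},{"offset":[0.0284,-0.0303,0]},{"offset":[0.0284,-0.0303,0]},{"offset":[0.0284,-0.0303,0]},{"offset":[0.0284,-0.0303,0]},{"offset":[0.0284,-0.0303,0]},{"offset":[0.0284,-0.0303,0]}]'
python3 -m inch '[{"offset":[0.0284,-0.0303,0]},{"offset":[0.0284,-0.0303,0]},{"offset":[0.0284,-0.0303,0]},{"offset":[0.0284,-0.0303,0]},{"offset":[0.0284,-0.0303,0]},{"offset":[0.0284,-0.0303,0],"rot":[0,0,-0.08]},{"offset":[0,0,0],"rot":[0,0,-0.08]},{"offset":[0,0,0]}]'
python3 - <<'E'
from h import *
s=ctrl.get_state(); print(s['t'],s['tcp_pos'],s['eef_rot'],s['joint_pos'])
m=eyes.camera_model('wrist'); im=eyes.grab_frame('wrist'); save(im,'w1.png')
print(m)
for q in ['cup','cup_grip']:
    for d in eyes.look_for('wrist',q)[:3]:
        w=toworld(m,d['location']); print(q,round(d['confidence'],2),np.round(w,3),np.round(proj(m,w),0))
E
```

```text
0.7 [ 0.16821808 -0.52366556  0.23137928] [3.14143069e+00 1.06626378e-05 3.10795461e-01] [-1.36306760e+00  8.71527489e-02  1.37067529e+00  6.09609520e-06
  1.68360241e+00 -1.03066044e-01]
{'intrinsics': array([[375.55276277,   0.        , 316.77744084],
       [  0.        , 375.55276277, 241.15239713],
       [  0.        ,   0.        ,   1.        ]]), 'dist': array([-0.04425461,  0.        ,  0.        ,  0.        ,  0.        ]), 'R': array([[ 0.30534926, -0.95223971, -0.00116686],
       [-0.91830568, -0.2947916 ,  0.26422072],
       [-0.25194545, -0.07960807, -0.96446153]]), 't': array([-0.54937353, -0.0343136 ,  0.3797207 ])}invalid input
invalid input
```

View pics/w1.png

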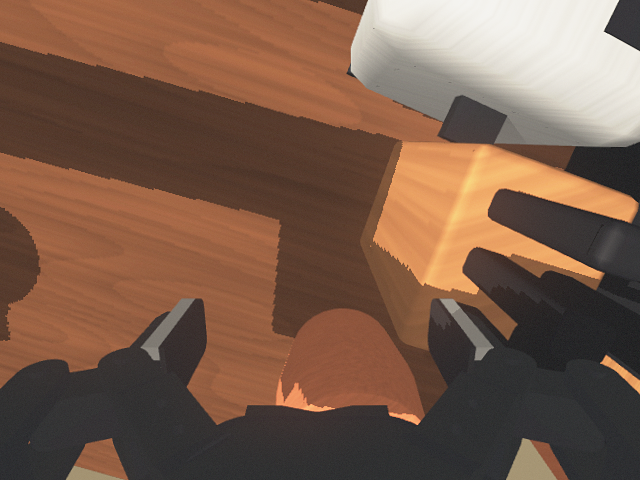

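The image is still the start area, with the toaster at (490,60), the knife block and no cup, because the calls were refused. I expect each row needs all three keys.

```bash
python3 -m inch '[{"offset":[0.0284,-0.0303,0],"rot":[0,0,0],"hand":0.06},{"offset":[0.0284,-0.0303,0],"rot":[0,0,0],"hand":0.06},{"offset":[0.0284,-0.0303,0],"rot":[0,0,0],"hand":0.06},{"offset":[0.0284,-0.0303,0],"rot":[0,0,0],"hand":0.06},{"offset":[0.0284,-0.0303,0],"rot":[0,0,0],"hand":0.06},{"offset":[0.0284,-0.0303,0],"rot":[0,0,0],"hand":0.06},{"offset":[0.0284,-0.0303,0],"rot":[0,0,0],"hand":0.06},{"offset":[0.0284,-0.0303,0],"rot":[0,0,0],"hand":0.06},{"offset":[0.0284,-0.0303,0],"rot":[0,0,0],"hand":0.06},{"offset":[0.0284,-0.0303,0],"rot":[0,0,0],"hand":0.06}]' 30
python3 -m inch '[{"offset":[0.0284,-0.0303,0],"rot":[0,0,0],"hand":0.06},{"offset":[0.0284,-0.0303,0],"rot":[0,0,0],"hand":0.06},{"offset":[0.0284,-0.0303,0],"rot":[0,0,0],"hand":0.06},{"offset":[0.0284,-0.0303,0],"rot":[0,0,-0.08],"hand":0.06},{"offset":[0,0,0],"rot":[0,0,-0.08],"hand":0.06},{"offset":[0,0,0],"rot":[0,0,0],"hand":0.06}]'
python3 - <<'E'
from h import *
s=ctrl.get_state(); print(s['t'],s['tcp_pos'],s['eef_rot'],s['joint_pos'])
m=eyes.camera_model('wrist'); im=eyes.grab_frame('wrist'); save(im,'w2.png')
for q in ['cup','cup_grip']:
    for d in eyes.look_for('wrist',q)[:3]:
        w=toworld(m,d['location']); print(q,round(d['confidence'],2),np.round(w,3),np.round(proj(m,w),0))
E
```

```text
t: 1.68
tcp_pos: [0.3462, -0.1465, 0.2317]
eef_rot: [3.14, -0.001, 0.31]
force: [-0.1, -1.3, 0.5]
opening: 0.06
gripper_force: 0.0
t: 2.18
tcp_pos: [0.4173, 0.0041, 0.2312]
eef_rot: [-3.142, 0.0, 0.478]
force: [-0.2, -0.4, 0.7]
opening: 0.0597
gripper_force: 0.0
2.1833 [0.41734637 0.00412682 0.23121864] [-3.14155676e+00  3.65453004e-04  4.77896087e-01] [-1.26003558e-01 -2.13166416e-01  1.65466966e+00 -1.79488674e-04
  1.70041061e+00  9.66873518e-01]
cup 0.77 [ 0.464 -0.021  0.054] [[369. 184.]]
cup 0.64 [0.454 0.079 0.054] [[258. 138.]]
cup 0.59 [0.36  0.078 0.051] [[215. 236.]]
cup_grip 0.97 [ 0.462 -0.019  0.053] [[365. 184.]]
cup_grip 0.85 [0.473 0.182 0.057] [[149.  56.]]
cup_grip 0.67 [0.356 0.076 0.052] [[215. 241.]]
```

View pics/w2.png

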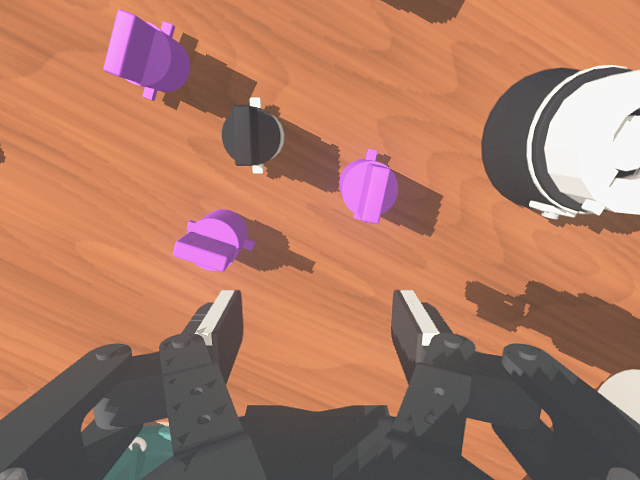

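The wrist view shows the steel cup at (252,135). Its lugs are at (255,101) and (257,170), and the bar top runs about (242,106) to (247,165). The purple look-alikes are at (148,52), (368,187) and (213,240). Now to get its pose.

Run:
```python
from h import *
m=eyes.camera_model('wrist')
l=pix2plane(m,[(255,102.5),(257.5,169)],0.018); print('lugs',l,l.mean(0),np.linalg.norm(l[0]-l[1]))
d=l[0]-l[1]; print('yaw lugs',np.arctan2(d[1],d[0]))
im=cv2.imread('pics/w2.png')
cv2.imwrite('pics/c2.png',cv2.resize(im[85:185,210:300],(540,600),interpolation=cv2.INTER_CUBIC))
```

```text
lugs [[0.47963731 0.09571981 0.018     ]
 [0.42675236 0.06900726 0.018     ]] [0.45319484 0.08236353 0.018     ] 0.059248445746338
yaw lugs 0.4677247501048924
```

View pics/c2.png

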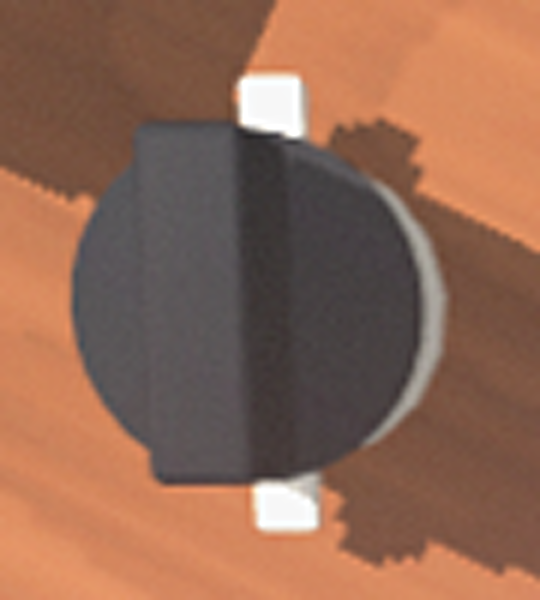

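Run:
```python
from h import *
m=eyes.camera_model('wrist')
b=pix2plane(m,[(232.5,105.3),(249.7,105.8),(251.7,165.8),(235.3,165.3)],0.086); print('bar',b.mean(0))
d=(b[0]+b[1]-b[2]-b[3])/2; print('yaw',np.arctan2(d[1],d[0]),'len',np.linalg.norm(d),'th',np.linalg.norm(b[0]-b[1]))
l=pix2plane(m,[(210+271/6,85+75/6),(210+287/6,85+530/6)],0.019); d=l[0]-l[1]; print('lugs',l.mean(0),np.arctan2(d[1],d[0]),np.linalg.norm(d))
s=ctrl.get_state(); p=np.array(s['tcp_pos']);y=s['eef_rot'][2]
w=(b.mean(0)+l.mean(0))/2-p
print('tool dx,dy',w[0]*np.cos(y)+w[1]*np.sin(y), w[0]*np.sin(y)-w[1]*np.cos(y))
```

```text
bar [0.45321059 0.08208055 0.086     ]
yaw 0.4613778672650727 len 0.04327547474161995 th 0.012595871549422278
lugs [0.45347604 0.08206838 0.019     ] 0.46539033671491664 0.06736231183804546
tool dx,dy 0.06913239316128011 -0.05579623939301064
```

```bash
python3 -m inch '[{"offset":[0.023,-0.0186,0],"rot":[0,0,0.014],"hand":0.045},{"offset":[0.023,-0.0186,0],"rot":[0,0,0],"hand":0.045},{"offset":[0.023,-0.0186,0],"rot":[0,0,0],"hand":0.045},{"offset":[0,0,0.03],"rot":[0,0,0],"hand":0.045},{"offset":[0,0,0.04],"rot":[0,0,0],"hand":0.045},{"offset":[0,0,0.03],"rot":[0,0,0],"hand":0.045},{"offset":[0,0,0.01],"rot":[0,0,0],"hand":0.045},{"offset":[0,0,0],"rot":[0,0,0],"hand":0.045}]'
```

```text
t: 3.0
tcp_pos: [0.4517, 0.0809, 0.1182]
eef_rot: [-3.139, 0.007, 0.453]
force: [-0.5, -0.1, 0.1]
opening: 0.0449
gripper_force: 0.0
```

```bash
python3 -m inch '[{"offset":[0,0,0],"rot":[0,0,0],"hand":0.045}]'
python3 -m inch '[{"offset":[0.001,0,0.025],"rot":[0,0,0],"hand":0.045},{"offset":[0,0,0.025],"rot":[0,0,0],"hand":0.045},{"offset":[0,0,0.011],"rot":[0,0,0],"hand":0.045},{"offset":[0,0,0],"rot":[0,0,0],"hand":0.045},{"offset":[0,0,0],"rot":[0,0,0],"hand":0.045}]'
```

```text
t: 3.08
tcp_pos: [0.4545, 0.0814, 0.1222]
eef_rot: [3.141, -0.001, 0.454]
force: [0.1, 0.0, 0.8]
opening: 0.0449
gripper_force: 0.0
t: 3.5
tcp_pos: [0.4559, 0.0827, 0.0619]
eef_rot: [3.141, -0.002, 0.456]
force: [-0.5, 0.8, 0.8]
opening: 0.0451
gripper_force: 0.0
```

```bash
python3 -m inch '[{"offset":[-0.0026,-0.0005,0.006],"rot":[0,0,-0.008],"hand":0.045},{"offset":[0,0,0],"rot":[0,0,0],"hand":0.045},{"offset":[0,0,0],"rot":[0,0,0],"hand":0.045}]'
python3 -m inch '[{"offset":[0,0,0],"rot":[0,0,0],"hand":0.008},{"offset":[0,0,0],"rot":[0,0,0],"hand":0.008},{"offset":[0,0,0],"rot":[0,0,0],"hand":0.008},{"offset":[0,0,0],"rot":[0,0,0],"hand":0.008},{"offset":[0,0,0],"rot":[0,0,0],"hand":0.008},{"offset":[0,0,0],"rot":[0,0,0],"hand":0.008}]' 50
```

```text
t: 3.75
tcp_pos: [0.4528, 0.0822, 0.0553]
eef_rot: [3.141, -0.002, 0.465]
force: [-0.5, 0.2, -0.0]
opening: 0.0449
gripper_force: 0.0
t: 4.25
tcp_pos: [0.4524, 0.0822, 0.0544]
eef_rot: [3.141, -0.0, 0.465]
force: [-0.7, -0.5, 0.2]
opening: 0.0132
gripper_force: 51.1
```

```bash
python3 -m inch '[{"offset":[0,0,-0.02],"rot":[0,0,0],"hand":0.008},{"offset":[0,0,-0.035],"rot":[0,0,0],"hand":0.008},{"offset":[0,0,-0.035],"rot":[0,0,0],"hand":0.008},{"offset":[0,0,-0.035],"rot":[0,0,0],"hand":0.008},{"offset":[0,0,-0.035],"rot":[0,0,0],"hand":0.008},{"offset":[0,0,0],"rot":[0,0,0],"hand":0.008}]'
python3 -m inch '[{"offset":[-0.0173,0.0374,0],"rot":[0,0,0],"hand":0.008},{"offset":[-0.0173,0.0374,0],"rot":[0,0,0],"hand":0.008},{"offset":[-0.0173,0.0374,0],"rot":[0,0,0],"hand":0.008},{"offset":[-0.0173,0.0374,0],"rot":[0,0,0],"hand":0.008},{"offset":[-0.0173,0.0374,0],"rot":[0,0,0],"hand":0.008},{"offset":[-0.0173,0.0374,0],"rot":[0,0,0.109],"hand":0.008},{"offset":[0,0,0],"rot":[0,0,0.109],"hand":0.008},{"offset":[0,0,0],"rot":[0,0,0.109],"hand":0.008},{"offset":[0,0,0],"rot":[0,0,0.109],"hand":0.008},{"offset":[0,0,0],"rot":[0,0,0],"hand":0.008}]'
python3 - <<'E'
from h import *
import pickle
s=ctrl.get_state(); print(s['t'],s['tcp_pos'],s['eef_rot'],s['joint_pos'],s['force'])
m=eyes.camera_model('wrist'); im=eyes.grab_frame('wrist'); save(im,'w3.png'); pickle.dump((m,s),open('w3.pkl','wb'))
E
```

```text
t: 4.75
tcp_pos: [0.4559, 0.0824, 0.2227]
eef_rot: [3.135, -0.014, 0.465]
force: [1.1, -0.2, 0.4]
opening: 0.0132
gripper_force: 50.9
t: 5.58
tcp_pos: [0.4597, -0.1653, 0.2131]
eef_rot: [-3.141, 0.002, 0.026]
force: [-0.6, 0.4, -1.8]
opening: 0.0131
gripper_force: 50.7
5.5833 [ 0.45966232 -0.16527379  0.2131447 ] [-3.14079138e+00  1.66858280e-03  2.59497292e-02] [-4.61244857e-01 -4.48380340e-02  1.54110389e+00 -7.33093702e-05
  1.64717636e+00  1.08359688e+00] [-0.64477018  0.44630304 -1.81141213]
```

View pics/w3.png

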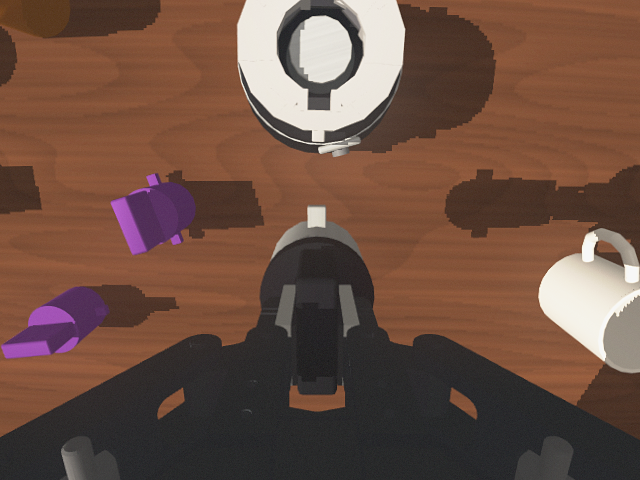

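The ring is at the top of the picture. Its bore centre is at about (320,48), the near slot at (319,100) and the near tab at (318,135). The held cup's front lug is at (316,215). I'm zooming in on the ring.

Run:
```python
import cv2
im=cv2.imread('pics/w3.png')
cv2.imwrite('pics/c3.png',cv2.resize(im[0:150,230:415],(740,600),interpolation=cv2.INTER_CUBIC))
```

```text
(no output)
```

View pics/c3.png

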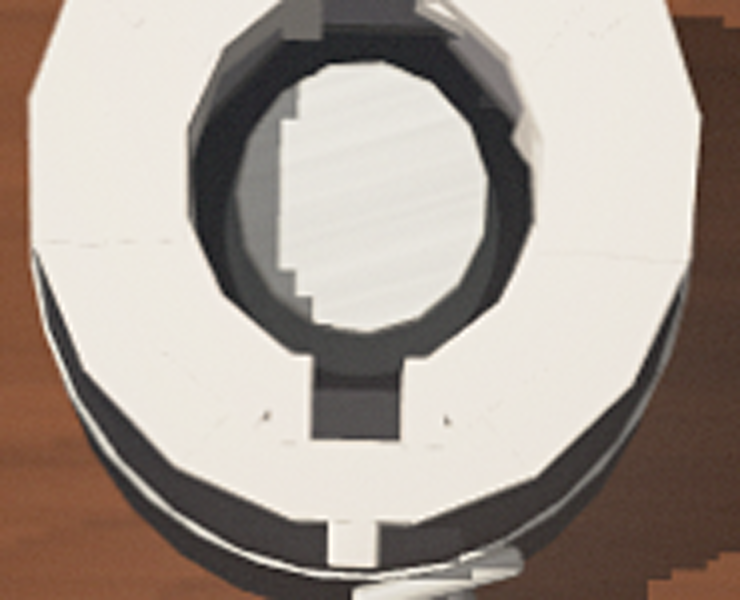

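Run:
```python
from h import *
import pickle
from scipy.optimize import least_squares
m,s=pickle.load(open('w3.pkl','rb'))
W=lambda pts,z: pix2plane(m,np.array(pts)/4+[230,0]-0.375,z)[:,:2]
out=W([(297,522),(415,523),(85,375),(182,470),(540,470),(632,388),(30,245),(30,100),(700,115),(690,260)],.12)
bore=W([(190,130),(190,215),(224,295),(295,353),(428,357),(502,298),(535,215)],.12)
for n,p in(('out',out),('bore',bore)):
    r=least_squares(lambda q:np.hypot(*(p-q[:2]).T)-q[2],[.57,-.165,.04]); print(n,r.x,np.round(r.fun*1000,1))
sl=W([(311,438),(400,440),(405,358),(313,357)],.12); print('slot w',np.linalg.norm(sl[0]-sl[1]))
so=sl[:2].mean(0);si=sl[2:].mean(0)
d=si-so;print('slot outer',so,'in',si,'dir',np.arctan2(d[1],d[0]))
e=sl[0]-sl[1];print('slot outer edge dir -> yaw',np.arctan2(e[1],e[0])-np.pi/2, 'sides',[np.arctan2(*(sl[i]-sl[j])[::-1]) for i,j in((3,0),(2,1))])
e=out[0]-out[1];print('facet yaw',np.arctan2(e[1],e[0])-np.pi/2)
for c in (so+.0365*np.array([1,0]),):print('centre from slot',c)
# front lug of held cup: centre of tip, z top
y=s['eef_rot'][2];p=s['tcp_pos'];print('tcp',p)
z=p[2]-.0545+.019
print('lug tip seen',pix2plane(m,[(316.5,206.5)],z),'expected',p[0]+.0335*np.cos(y),p[1]+.0335*np.sin(y))
```

```text
out [ 0.57949511 -0.16366071  0.04901996] [ 0.2 -0.   0.2 -0.2 -0.4  0.3  0.3 -0.3 -0.   0. ]
bore [ 0.57883622 -0.16372958  0.02556276] [ 0.2 -0.1 -0.1 -0.1  0.2  0.2 -0.3]
slot w 0.013311061135144416
slot outer [ 0.54330049 -0.16357559] in [ 0.55483083 -0.16378648] dir -0.01828768471277111
slot outer edge dir -> yaw 0.003979544780873923 sides [np.float64(-0.00613568342710262), np.float64(-0.030273978719579323)]
facet yaw 0.01736125953728962
centre from slot [ 0.57980049 -0.16357559]
tcp [ 0.45966232 -0.16527379  0.2131447 ]
lug tip seen [[ 0.49474954 -0.16376829  0.1776447 ]] expected 0.4931510445054663 -0.1644045677602023
```

```bash
python3 -m inch '[{"offset":[0.0392,0.0007,0],"rot":[0,0,0.026],"hand":0.008},{"offset":[0.0392,0.0007,0],"rot":[0,0,0],"hand":0.008},{"offset":[0.0392,0.0007,0],"rot":[0,0,0],"hand":0.008},{"offset":[0,0,0],"rot":[0,0,0],"hand":0.008},{"offset":[0,0,0.015],"rot":[0,0,0],"hand":0.008},{"offset":[0,0,0.01],"rot":[0,0,0],"hand":0.008},{"offset":[0,0,0],"rot":[0,0,0],"hand":0.008},{"offset":[0,0,0],"rot":[0,0,0],"hand":0.008},{"offset":[0,0,0],"rot":[0,0,0],"hand":0.008}]'
python3 - <<'E'
from h import *
import pickle
s=ctrl.get_state(); print(s['t'],s['tcp_pos'],s['eef_rot'],s['force'],s['ft_torque'])
m=eyes.camera_model('wrist'); im=eyes.grab_frame('wrist'); pickle.dump((m,s),open('w4.pkl','wb'))
save(im,'w4.png'); a=cv2.imread('pics/w4.png')[150:400,190:450]; cv2.imwrite('pics/c4.png',cv2.resize(a,(624,600),interpolation=cv2.INTER_CUBIC))
E
```

```text
t: 6.38
tcp_pos: [0.5774, -0.1656, 0.19]
eef_rot: [3.141, -0.001, 0.003]
force: [0.3, 1.1, -1.6]
opening: 0.0133
gripper_force: 50.7
6.3833 [ 0.57741142 -0.1655815   0.1899512 ] [ 3.14120256e+00 -7.17036938e-04  3.44745786e-03] [ 0.26801341  1.10916056 -1.64518345] [-0.01068621 -0.01376486  0.00262462]
```

View pics/c4.png

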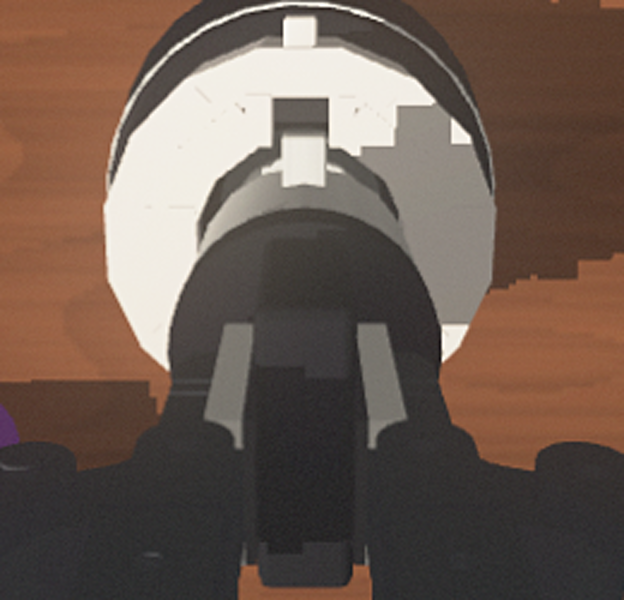

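The crop shows the cup hanging over the bore. The lug tip is at (304.5,133) in the crop and the far slot's outer edge at (300.5,99). I'll compute the remaining offset.

Run:
```python
from h import *
import pickle
m,s=pickle.load(open('w4.pkl','rb'))
f=lambda u,v,z: pix2plane(m,[(190+u/2.4-.3,150+v/2.4-.3)],z)[0]
print('slot',f(273,99,.12),f(328,99,.12)); z=s['tcp_pos'][2]-.0545+.019
print('lug',f(282,135,z),f(327,135,z))
```

```text
slot [ 0.61544818 -0.157437    0.12      ] [ 0.61548731 -0.17046523  0.12      ]
lug [ 0.61286733 -0.16043941  0.1544512 ] [ 0.61289526 -0.16946869  0.1544512 ]
```

```bash
python3 -m inch '[{"offset":[0,-0.0012,0.006],"rot":[0,0,0],"hand":0.008},{"offset":[0,0,0.006],"rot":[0,0,0],"hand":0.008},{"offset":[0,0,0.003],"rot":[0,0,0],"hand":0.008},{"offset":[0,0,0.002],"rot":[0,0,0],"hand":0.008},{"offset":[0,0,0],"rot":[0,0,0],"hand":0.008}]'
python3 -m inch '[{"offset":[0,0,0.002],"rot":[0,0,0],"hand":0.008},{"offset":[0,0,0.002],"rot":[0,0,0],"hand":0.008},{"offset":[0,0,0],"rot":[0,0,0],"hand":0.008}]'
```

```text
t: 6.85
tcp_pos: [0.5772, -0.1643, 0.1713]
eef_rot: [-3.141, 0.002, 0.003]
force: [-0.1, -0.4, -2.2]
opening: 0.013
gripper_force: 50.7
t: 7.1
tcp_pos: [0.5776, -0.1644, 0.1679]
eef_rot: [-3.141, 0.001, 0.003]
force: [0.7, 0.2, -1.3]
opening: 0.0134
gripper_force: 50.7
```

The foot is in the bore with no contact force. Going on to feel for the slots.

```bash
python3 -m inch '[{"offset":[0,0,0.002],"rot":[0,0,0],"hand":0.008},{"offset":[0,0,0.002],"rot":[0,0,0],"hand":0.008},{"offset":[0,0,0],"rot":[0,0,0],"hand":0.008}]'
python3 -m inch '[{"offset":[0,0,0.002],"rot":[0,0,0],"hand":0.008},{"offset":[0,0,0],"rot":[0,0,0],"hand":0.008}]'
python3 -m inch '[{"offset":[0,0,0.002],"rot":[0,0,0],"hand":0.008},{"offset":[0,0,0],"rot":[0,0,0],"hand":0.008},{"offset":[0,0,0],"rot":[0,0,0],"hand":0.008}]'
```

```text
t: 7.35
tcp_pos: [0.5775, -0.1644, 0.1637]
eef_rot: [-3.141, 0.001, 0.003]
force: [-0.7, -0.0, -2.4]
opening: 0.0134
gripper_force: 50.7
t: 7.52
tcp_pos: [0.5776, -0.1644, 0.1619]
eef_rot: [-3.141, 0.001, 0.003]
force: [-0.1, -0.2, -1.6]
opening: 0.0132
gripper_force: 50.7
t: 7.77
tcp_pos: [0.5778, -0.1645, 0.1605]
eef_rot: [3.141, -0.0, 0.003]
force: [-0.3, -0.1, -1.6]
opening: 0.0135
gripper_force: 50.8
```

```bash
python3 -m inch '[{"offset":[0,0,0.002],"rot":[0,0,0],"hand":0.008},{"offset":[0,0,0],"rot":[0,0,0],"hand":0.008},{"offset":[0,0,0],"rot":[0,0,0],"hand":0.008}]'
python3 -m inch '[{"offset":[0,0,0.002],"rot":[0,0,0],"hand":0.008},{"offset":[0,0,0.001],"rot":[0,0,0],"hand":0.008},{"offset":[0,0,0],"rot":[0,0,0],"hand":0.008}]'
```

```text
t: 8.02
tcp_pos: [0.5778, -0.1645, 0.1589]
eef_rot: [3.141, -0.001, 0.003]
force: [-0.9, 0.2, 1.9]
opening: 0.0136
gripper_force: 51.2
t: 8.27
tcp_pos: [0.5778, -0.1645, 0.1555]
eef_rot: [3.141, -0.001, 0.003]
force: [-0.2, 0.0, 3.6]
opening: 0.0131
gripper_force: 51.4
```

The lugs are in the slots and the spring force is following the given law. Pressing down to about 20 mm lug depth.

```bash
python3 -m inch '[{"offset":[0,0,0.002],"rot":[0,0,0],"hand":0.008},{"offset":[0,0,0.002],"rot":[0,0,0],"hand":0.008},{"offset":[0,0,0.002],"rot":[0,0,0],"hand":0.008},{"offset":[0,0,0],"rot":[0,0,0],"hand":0.008}]'
python3 -m inch '[{"offset":[0,0,0.002],"rot":[0,0,0],"hand":0.008},{"offset":[0,0,0.002],"rot":[0,0,0],"hand":0.008},{"offset":[0,0,0.002],"rot":[0,0,0],"hand":0.008},{"offset":[0,0,0],"rot":[0,0,0],"hand":0.008},{"offset":[0,0,0],"rot":[0,0,0],"hand":0.008}]'
```

```text
t: 8.6
tcp_pos: [0.5778, -0.1645, 0.1495]
eef_rot: [3.141, -0.001, 0.003]
force: [-2.6, 1.4, 5.9]
opening: 0.0132
gripper_force: 51.9
t: 9.02
tcp_pos: [0.5779, -0.1645, 0.1446]
eef_rot: [3.141, -0.001, 0.003]
force: [-3.5, 0.7, 8.0]
opening: 0.0132
gripper_force: 52.2
```

```bash
python3 -m inch '[{"offset":[-0.0004,0,0.0015],"rot":[0,0,0],"hand":0.008},{"offset":[0,0,0.001],"rot":[0,0,0],"hand":0.008},{"offset":[0,0,0],"rot":[0,0,0],"hand":0.008},{"offset":[0,0,0],"rot":[0,0,0],"hand":0.008}]'
python3 -m inch '[{"offset":[0,-0.0001,0],"rot":[0,0,0.05],"hand":0.008},{"offset":[0,-0.0001,0],"rot":[0,0,0.05],"hand":0.008},{"offset":[0,-0.0001,0],"rot":[0,0,0.05],"hand":0.008},{"offset":[0,-0.0001,0],"rot":[0,0,0.05],"hand":0.008},{"offset":[0,0,0],"rot":[0,0,0],"hand":0.008}]'
python3 -c "
from h import *
s=ctrl.get_state();print(s['force'],s['ft_torque'])"
```

```text
t: 9.35
tcp_pos: [0.5778, -0.1645, 0.1426]
eef_rot: [3.141, -0.002, 0.003]
force: [-3.8, 1.7, 8.7]
opening: 0.0134
gripper_force: 52.2
t: 9.77
tcp_pos: [0.5787, -0.1645, 0.1432]
eef_rot: [3.141, -0.005, -0.199]
force: [-0.3, 0.4, 9.7]
opening: 0.0133
gripper_force: 52.3
[-0.28603224  0.37517417  9.67590008] [ 0.07250257  0.16123258 -0.07535311]
```

```bash
python3 -m inch '[{"offset":[0,-0.0001,0],"rot":[0,0,0.05],"hand":0.008},{"offset":[0,-0.0001,0],"rot":[0,0,0.05],"hand":0.008},{"offset":[0,-0.0001,0],"rot":[0,0,0.05],"hand":0.008},{"offset":[0,-0.0001,0],"rot":[0,0,0.05],"hand":0.008},{"offset":[0,0,0],"rot":[0,0,0],"hand":0.008}]'
python3 -m inch '[{"offset":[0,-0.0001,0],"rot":[0,0,0.05],"hand":0.008},{"offset":[0,-0.0001,0],"rot":[0,0,0.05],"hand":0.008},{"offset":[0,-0.0001,0],"rot":[0,0,0.05],"hand":0.008},{"offset":[0,-0.0001,0],"rot":[0,0,0.05],"hand":0.008},{"offset":[0,0,0],"rot":[0,0,0],"hand":0.008}]'
python3 -c "
from h import *
s=ctrl.get_state();print(s['force'],s['ft_torque'],s['joint_pos'])"
```

```text
t: 10.18
tcp_pos: [0.5789, -0.1643, 0.1432]
eef_rot: [3.141, -0.006, -0.399]
force: [0.1, 0.3, 8.9]
opening: 0.0132
gripper_force: 52.3
t: 10.6
tcp_pos: [0.5792, -0.164, 0.1433]
eef_rot: [-3.141, -0.006, -0.599]
force: [-0.7, 0.3, 8.8]
opening: 0.0132
gripper_force: 52.3
[-0.67442995  0.27018979  8.81108151] [-0.06440789  0.14347072 -0.06034805] [-3.69943880e-01  2.29951514e-01  1.38307716e+00 -3.76905560e-04
  1.52282629e+00  1.79968460e+00]
```

Smooth so far, with torque at 0.06 N m. Continuing gently to the stop.

```bash
python3 -m inch '[{"offset":[0,-0.0001,0],"rot":[0,0,0.05],"hand":0.008},{"offset":[0,-0.0001,0],"rot":[0,0,0.05],"hand":0.008},{"offset":[0,-0.0001,0],"rot":[0,0,0.05],"hand":0.008},{"offset":[0,-0.0001,0],"rot":[0,0,0.05],"hand":0.008},{"offset":[0,0,0],"rot":[0,0,0],"hand":0.008}]'
python3 -c "
from h import *
s=ctrl.get_state();print(s['force'],s['ft_torque'])"
python3 -m inch '[{"offset":[0,0,0],"rot":[0,0,0.02],"hand":0.008},{"offset":[0,0,0],"rot":[0,0,0.02],"hand":0.008},{"offset":[0,0,0],"rot":[0,0,0],"hand":0.008}]'
python3 -c "
from h import *
s=ctrl.get_state();print(s['force'],s['ft_torque'])"
```

```text
t: 11.02
tcp_pos: [0.5794, -0.1636, 0.1432]
eef_rot: [-3.139, -0.005, -0.799]
force: [-0.1, 0.1, 8.8]
opening: 0.0135
gripper_force: 52.3
[-0.09938827  0.07527881  8.77985557] [-0.04926663  0.19018647 -0.09953838]
t: 11.27
tcp_pos: [0.5794, -0.1635, 0.1432]
eef_rot: [-3.139, -0.005, -0.838]
force: [-0.4, 0.1, 9.6]
opening: 0.0133
gripper_force: 52.3
[-0.43006944  0.09903643  9.60478173] [0.02806042 0.14724619 0.0452442 ]
```

```bash
for i in 1; do :; done; python3 -m inch '[{"offset":[0,0,0],"rot":[0,0,0.02],"hand":0.008},{"offset":[0,0,0],"rot":[0,0,0],"hand":0.008}]'
python3 -c "
from h import *
s=ctrl.get_state();print(s['ft_torque'])"
python3 -m inch '[{"offset":[0,0,0],"rot":[0,0,0.02],"hand":0.008},{"offset":[0,0,0],"rot":[0,0,0],"hand":0.008}]'
python3 -c "
from h import *
s=ctrl.get_state();print(s['ft_torque'])"
python3 -m inch '[{"offset":[0,0,0],"rot":[0,0,0.02],"hand":0.008},{"offset":[0,0,0],"rot":[0,0,0],"hand":0.008}]'
python3 -c "
from h import *
s=ctrl.get_state();print(s['ft_torque'])"
```

```text
t: 11.43
tcp_pos: [0.5794, -0.1635, 0.1433]
eef_rot: [-3.139, -0.005, -0.858]
force: [-0.8, 1.3, 9.6]
opening: 0.0134
gripper_force: 52.3
[-0.05831715  0.13735651  0.06329243]
t: 11.6
tcp_pos: [0.5795, -0.1635, 0.1432]
eef_rot: [-3.139, -0.005, -0.878]
force: [-0.6, 1.4, 9.6]
opening: 0.0131
gripper_force: 52.3
[-0.00634892  0.14877766  0.0166824 ]
t: 11.77
tcp_pos: [0.5795, -0.1635, 0.1432]
eef_rot: [-3.139, -0.005, -0.898]
force: [-0.1, 0.4, 9.2]
opening: 0.0132
gripper_force: 52.3
[-0.04827179  0.2014196   0.00160037]
```

```bash
python3 -m inch '[{"offset":[0,0,0],"rot":[0,0,0.015],"hand":0.008},{"offset":[0,0,0],"rot":[0,0,0],"hand":0.008}]' | grep -E "rot|force"
python3 -c "
from h import *
s=ctrl.get_state();print(s['ft_torque'])"
python3 -m inch '[{"offset":[0,0,0],"rot":[0,0,0.015],"hand":0.008},{"offset":[0,0,0],"rot":[0,0,0],"hand":0.008}]'| grep -E "rot|force"
python3 -c "
from h import *
s=ctrl.get_state();print(s['ft_torque'])"
python3 -m inch '[{"offset":[0,0,0],"rot":[0,0,0.015],"hand":0.008},{"offset":[0,0,0],"rot":[0,0,0],"hand":0.008}]'| grep -E "rot|force"
python3 -c "
from h import *
s=ctrl.get_state();print(s['ft_torque'])"
```

```text
eef_rot: [-3.139, -0.005, -0.912]
force: [-0.1, 0.2, 9.3]
gripper_force: 52.3
[-0.03305874  0.07376449  0.08742331]
eef_rot: [-3.139, -0.005, -0.927]
force: [-0.8, -0.2, 8.8]
gripper_force: 52.3
[0.02045176 0.17847177 0.12921612]
eef_rot: [-3.14, -0.005, -0.941]
force: [-1.5, 0.1, 9.3]
gripper_force: 52.4
[-0.13776362  0.32620199  0.4410463 ]
```

The stop is felt at about yaw -0.93, with 0.44 N m. One small confirming step, then I let it rise.

```bash
python3 -m inch '[{"offset":[0,0,0],"rot":[0,0,0.01],"hand":0.008},{"offset":[0,0,0],"rot":[0,0,0],"hand":0.008}]' | grep -E "rot|force"
python3 -c "
from h import *
s=ctrl.get_state();print(s['ft_torque'])"
python3 -m inch '[{"offset":[0,0,-0.002],"rot":[0,0,-0.01],"hand":0.008},{"offset":[0,0,-0.002],"rot":[0,0,0],"hand":0.008},{"offset":[0,0,-0.001],"rot":[0,0,0],"hand":0.008},{"offset":[0,0,0],"rot":[0,0,0],"hand":0.008},{"offset":[0,0,0],"rot":[0,0,0],"hand":0.008}]'
python3 -c "
from h import *
s=ctrl.get_state();print(s['ft_torque'])"
```

```text
eef_rot: [-3.14, -0.005, -0.95]
force: [-1.3, 0.4, 9.9]
gripper_force: 53.0
[-0.09807655  0.32252926  0.7282345 ]
t: 12.85
tcp_pos: [0.5788, -0.1636, 0.1458]
eef_rot: [-3.14, -0.002, -0.942]
force: [4.2, -3.7, 0.2]
opening: 0.0134
gripper_force: 51.1
[-0.62700825 -1.05074647  0.4032788 ]
```

It only rose to about lug depth 16.7 and is bearing under the rim, so the notch isn't quite reached. I'm pressing again and turning a little firmer against the stop.

```bash
python3 -m inch '[{"offset":[0,0,0.002],"rot":[0,0,0],"hand":0.008},{"offset":[0,0,0.002],"rot":[0,0,0],"hand":0.008},{"offset":[0,0,0],"rot":[0,0,0],"hand":0.008}]'
python3 -c "
from h import *
s=ctrl.get_state();print(s['ft_torque'])"
python3 -m inch '[{"offset":[0,0,0],"rot":[0,0,0.015],"hand":0.008},{"offset":[0,0,0],"rot":[0,0,0.015],"hand":0.008},{"offset":[0,0,0],"rot":[0,0,0],"hand":0.008},{"offset":[0,0,0],"rot":[0,0,0],"hand":0.008}]'
python3 -c "
from h import *
s=ctrl.get_state();print(s['ft_torque'])"
```

```text
t: 13.1
tcp_pos: [0.579, -0.1637, 0.1454]
eef_rot: [-3.139, -0.005, -0.942]
force: [0.4, -1.3, 11.6]
opening: 0.0134
gripper_force: 52.9
[-0.35669187 -0.07075894  0.39473099]
t: 13.43
tcp_pos: [0.579, -0.1636, 0.1455]
eef_rot: [-3.139, -0.005, -0.97]
force: [0.3, -1.1, 11.3]
opening: 0.013
gripper_force: 59.0
[-0.33928257 -0.05860923  1.22633885]
```

At 1.2 N m this is clearly the stop. The twist torque was pinning the lugs by friction, so I'm relaxing it before letting up.

```bash
python3 -m inch '[{"offset":[0,0,0],"rot":[0,0,-0.02],"hand":0.008},{"offset":[0,0,0],"rot":[0,0,-0.02],"hand":0.008},{"offset":[0,0,0],"rot":[0,0,0],"hand":0.008},{"offset":[0,0,0],"rot":[0,0,0],"hand":0.008}]'
python3 -c "
from h import *
s=ctrl.get_state();print(s['ft_torque'])"
python3 -m inch '[{"offset":[0,0,-0.002],"rot":[0,0,0],"hand":0.008},{"offset":[0,0,-0.002],"rot":[0,0,0],"hand":0.008},{"offset":[0,0,0],"rot":[0,0,0],"hand":0.008},{"offset":[0,0,0],"rot":[0,0,0],"hand":0.008}]'
python3 -c "
from h import *
s=ctrl.get_state();print(s['ft_torque'])"
```

```text
t: 13.77
tcp_pos: [0.5789, -0.1636, 0.1451]
eef_rot: [-3.139, -0.004, -0.933]
force: [1.8, -1.1, 10.2]
opening: 0.0137
gripper_force: 52.5
[-0.38487907 -0.16012644  0.15358857]
t: 14.1
tcp_pos: [0.5789, -0.1636, 0.1479]
eef_rot: [-3.14, -0.004, -0.933]
force: [2.2, -1.5, 7.5]
opening: 0.0133
gripper_force: 51.8
[-0.48095346 -0.47131532  0.10326707]
```

It is rising with the spring now. Continuing up.

```bash
python3 -m inch '[{"offset":[0,0,-0.0015],"rot":[0,0,0],"hand":0.008},{"offset":[0,0,0],"rot":[0,0,0],"hand":0.008},{"offset":[0,0,0],"rot":[0,0,0],"hand":0.008}]'
python3 -m inch '[{"offset":[0,0,-0.0015],"rot":[0,0,0],"hand":0.008},{"offset":[0,0,0],"rot":[0,0,0],"hand":0.008},{"offset":[0,0,0],"rot":[0,0,0],"hand":0.008}]'
python3 -c "
from h import *
s=ctrl.get_state();print(s['ft_torque'])"
```

```text
t: 14.35
tcp_pos: [0.5788, -0.1636, 0.1489]
eef_rot: [-3.14, -0.003, -0.933]
force: [2.6, -2.0, 6.9]
opening: 0.0131
gripper_force: 51.7
t: 14.6
tcp_pos: [0.5787, -0.1635, 0.15]
eef_rot: [-3.14, -0.003, -0.933]
force: [3.5, -3.0, 5.6]
opening: 0.0134
gripper_force: 51.7
[-0.55834572 -0.73482329  0.09694078]
```

```bash
python3 -m inch '[{"offset":[0.0008,0,-0.001],"rot":[0,0,0],"hand":0.008},{"offset":[0,0,0],"rot":[0,0,0],"hand":0.008},{"offset":[0,0,0],"rot":[0,0,0],"hand":0.008}]'
python3 -m inch '[{"offset":[0,0,-0.001],"rot":[0,0,0],"hand":0.008},{"offset":[0,0,0],"rot":[0,0,0],"hand":0.008},{"offset":[0,0,0],"rot":[0,0,0],"hand":0.008}]'
python3 -c "
from h import *
s=ctrl.get_state();print(s['ft_torque'])"
```

```text
t: 14.85
tcp_pos: [0.5788, -0.1636, 0.1503]
eef_rot: [-3.141, -0.001, -0.932]
force: [3.7, -2.1, 6.3]
opening: 0.0133
gripper_force: 51.6
t: 15.1
tcp_pos: [0.5787, -0.1636, 0.1504]
eef_rot: [-3.141, -0.0, -0.932]
force: [5.7, -1.7, 3.6]
opening: 0.0135
gripper_force: 51.2
[-0.50049597 -0.98812192  0.13174216]
```

z has stopped at 0.1504, which matches the expected locked height of 0.1505, so the lugs are in the notches. Releasing and retreating.

```bash
python3 -m inch '[{"offset":[0,0,-0.0008],"rot":[0,0,0],"hand":0.008},{"offset":[0,0,0],"rot":[0,0,0],"hand":0.008},{"offset":[0,0,0],"rot":[0,0,0],"hand":0.02},{"offset":[0,0,0],"rot":[0,0,0],"hand":0.04},{"offset":[0,0,0],"rot":[0,0,0],"hand":0.05},{"offset":[0,0,0],"rot":[0,0,0],"hand":0.05},{"offset":[0,0,0],"rot":[0,0,0],"hand":0.05},{"offset":[0,0,0],"rot":[0,0,0],"hand":0.05}]'
python3 -m inch '[{"offset":[0,0,-0.015],"rot":[0,0,0],"hand":0.05},{"offset":[0,0,-0.03],"rot":[0,0,0],"hand":0.05},{"offset":[0,0,-0.04],"rot":[0,0,0],"hand":0.05},{"offset":[-0.03,0,-0.02],"rot":[0,0,0],"hand":0.05},{"offset":[-0.04,0,0],"rot":[0,0,0],"hand":0.05},{"offset":[-0.03,0,0],"rot":[0,0,0],"hand":0.05},{"offset":[0,0,0],"rot":[0,0,0],"hand":0.05},{"offset":[0,0,0],"rot":[0,0,0],"hand":0.05}]'
python3 - <<'E'
from h import *
m=eyes.camera_model('wrist'); im=eyes.grab_frame('wrist'); save(im,'w5.png')
top=eyes.grab_frame('top'); sc=eyes.grab_frame('scene'); save(top,'top5.png'); save(sc,'scene5.png')
a=cv2.imread('pics/scene5.png')[150:290,180:430]
b=cv2.imread('pics/w5.png')
cv2.imwrite('pics/c5.png',np.hstack([cv2.resize(b,(400,300)),cv2.resize(a,(400,300),interpolation=cv2.INTER_CUBIC)]))
E
```

```text
t: 15.77
tcp_pos: [0.578, -0.1635, 0.1513]
eef_rot: [3.141, 0.001, -0.932]
force: [-0.5, -0.5, -0.2]
opening: 0.0502
gripper_force: 0.0
t: 16.43
tcp_pos: [0.5182, -0.0824, 0.2574]
eef_rot: [-3.141, -0.001, -0.93]
force: [0.2, -0.2, 0.3]
opening: 0.0499
gripper_force: 0.0
```

View pics/c5.png

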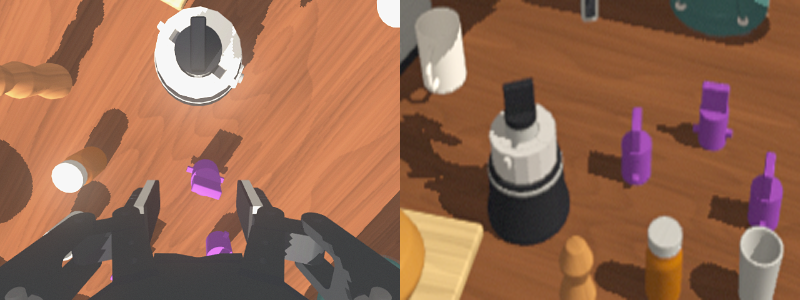

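The cup stands upright in the ring, at (198,45) in the left half. Its bar is turned about 0.93 rad from the open slots at (175,35) and (222,70). Everything else is where it was, and the gripper is clear. Handing in.

```bash
python3 -c "
from h import *
print(ctrl.job_done())"
```

```text
the job is handed in; nothing more can be done
None
```

The mill cup sits upright in the ring, turned clockwise to its stop and risen into its notches, with pressing and twisting forces kept well under 60 N. The gripper is clear, nothing else on the table was moved, and the job is handed in after about 17 s.

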